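# Feed the vial train home and bolt it in

### The job

Four vial carriers stand in a touching row in the feed rail: push the last one gently so that the whole row slides as one train until the first carrier rests against the end stop, with no gaps. Then push the gate bolt's thumb tab so that the bolt slides fully across the channel behind the row. Only push: do not pick up or tip any carrier, keep the fingers off the first three, and leave the other things on the bench where they are.

Things in the scene. Friction and masses are not known exactly. Their poses are not given: they have to be found in the camera images.
- rail: fixed aluminium channel, 390 mm long. Origin at bench height on its centre line; y along it towards the end stop (robot's right to left), x across it, away from the robot, z up. Channel floor 6 mm above the bench, from y = -200 to +190 mm; side walls 43 mm apart inside, 6 mm thick, 16 mm above the bench. Behind the stop is a grey housing 85 mm square, 62 mm tall
- endstop: fixed dark steel plate across the channel at the rail's +y end, 60 mm wide, 10 mm thick, 46 mm above the bench. Origin at bench height, on the channel's centre line, in the plane of the face that the first carrier comes to rest on (180 mm from the rail's origin); axes as the rail's
- carrier1: carrier 1 of the four in the row (the first, nearest the end stop): dark plastic block with a grey top plate, 40 x 40 mm, 36 mm tall, with a capped glass vial (22.5 mm across) on top, 67 mm in all, about 90 g. Slides on the channel floor with 1.5 mm play each side. Origin at the centre of its underside; axes along the rail's at the start; z up
- carrier2: carrier 2 of the four in the row (the second): dark plastic block with a grey top plate, 40 x 40 mm, 36 mm tall, with a capped glass vial (22.5 mm across) on top, 67 mm in all, about 90 g. Slides on the channel floor with 1.5 mm play each side. Origin at the centre of its underside; axes along the rail's at the start; z up
- carrier3: carrier 3 of the four in the row (the third): dark plastic block with a grey top plate, 40 x 40 mm, 36 mm tall, with a capped glass vial (22.5 mm across) on top, 67 mm in all, about 90 g. Slides on the channel floor with 1.5 mm play each side. Origin at the centre of its underside; axes along the rail's at the start; z up
- carrier4: carrier 4 of the four in the row (the last, at the tail of the row: the one to push on): dark plastic block with a grey top plate, 40 x 40 mm, 36 mm tall, with a capped glass vial (22.5 mm across) on top, 67 mm in all, about 90 g. Slides on the channel floor with 1.5 mm play each side. Origin at the centre of its underside; axes along the rail's at the start; z up
- gate (a joint): travel of the gate bolt in m: 0 drawn back (open), 0.060 fully across the channel (shut). Starts at 0 to 0.010, clear of the channel; slides along the rail's +x, stays where it is left, takes about 2 N. It passes 5 mm behind the last carrier when the row is home; with the row short of the stop it hits a carrier instead
- gate_tab (a point): middle of the outer (robot-side) face of the bolt's upright grey thumb tab, 39 mm above the bench. Tab 44 mm wide along the rail, 8 mm thick, from 18 to 60 mm above the bench; axes as the rail's. This point is at rail y = 9 mm, and 116 mm from the channel's centre line with the bolt drawn back, 56 mm when shut. Foot plate below: 8 mm high. Steel guide between tab and channel: 38 mm high
- gate_tip (a point): the free end of the gate bolt's blade (steel bar 12 mm wide, 14 mm tall, its middle 25 mm above the bench), which passes over the channel walls; 78 mm ahead of the tab's outer face
- spare_carrier: a fifth, identical carrier with vial, standing on the bench beside the rail (40 x 40 mm, 67 mm tall); not part of the row. Origin at the centre of its underside
- lone_vial: a capped glass vial standing on the bench on the robot's side of the rail, 22.5 mm across, 47 mm tall; a bystander. Origin at the centre of its underside
- driver: a screwdriver, 150 mm long, lying on the bench on the robot's side of the rail; a bystander. Origin on the bench under the tool
- collar: a brass ring 44 mm across, 14 mm tall, lying on the bench beyond the rail; a bystander. Origin at the centre of its underside
- reagent: an amber bottle 70 mm across, 150 mm tall, on the bench at the right, past the open end of the rail; a bystander. Origin at the centre of its underside
- beaker: a glass beaker 70 mm across, 90 mm tall, on the bench beyond the rail; a bystander. Origin at the centre of its underside
- jar: a white jar 60 mm across, 80 mm tall, on the bench beyond the rail; a bystander. Origin at the centre of its underside

How it is judged:
On the way, in this order (a step that is already met when the one before it is completed fails the run):
1. the whole row is home against the end stop, upright in the channel, while the gate is still open (y of carrier1 in the frame of rail above 0.157 m and y of carrier2 in the frame of rail above 0.1165 m and y of carrier3 in the frame of rail above 0.076 m and y of carrier4 in the frame of rail above 0.0355 m and z of each of carrier1, carrier2, carrier3, carrier4 in the frame of rail below 0.01 m and angle between each of carrier1, carrier2, carrier3, carrier4's own z axis and vertical below 0.08 rad and value of joint gate below 0.02 m), for 0.2 s.
2. the gate bolt is across the channel behind the row (y of carrier1 in the frame of rail above 0.157 m and y of carrier2 in the frame of rail above 0.1165 m and y of carrier3 in the frame of rail above 0.076 m and y of carrier4 in the frame of rail above 0.0355 m and value of joint gate above 0.055 m), for 0.2 s.
At the end, for the whole second after the job is handed in: The first carrier is within 3 mm of the end stop and the second, third and last within 3.5, 4 and 4.5 mm of their places in a closed row behind it; all four stand upright (within 0.08 rad) on the channel floor, at rest; the gate bolt has travelled at least 55 of its 60 mm (all of step 2 and z of each of carrier1, carrier2, carrier3, carrier4 in the frame of rail below 0.01 m and angle between each of carrier1, carrier2, carrier3, carrier4's own z axis and vertical below 0.08 rad and linear speed of each of carrier1, carrier2, carrier3, carrier4 below 0.01 m/s); the robot touches nothing.
It fails at once if a carrier is lifted more than 6 mm off the channel floor, or tipped by more than 0.3 rad (z of any of carrier1, carrier2, carrier3, carrier4 in the frame of rail above 0.012 m or angle between any of carrier1, carrier2, carrier3, carrier4's own z axis and vertical above 0.3 rad).
It fails at once if the fingers push on one of the first three carriers (contact force between the fingers and carrier1 above 1 N or contact force between the fingers and carrier2 above 1 N or contact force between the fingers and carrier3 above 1 N).
It fails at once if the row is rammed against the end stop (more than 50 N) (contact force between carrier1 and endstop above 50 N).
It fails at once if a bystander is moved by more than 15 mm (distance of any of spare_carrier, lone_vial, driver, collar, reagent, beaker, jar from where it was at the start of the episode above 0.015 m).
It also fails if it takes over 51 s, if anything falls off the work surface, if the arm or the gripper's body presses on something with over 40 N, if the wrist force passes 120 N, or if a joint passes its speed limit or range.

### The arm

A 6-joint arm with a two-finger parallel gripper is mounted at the origin on the work surface. World frame = base frame: x ahead of the robot, y to its left, z up, the work surface at z = 0. Lengths are in m, angles in rad, forces in N, time in s.
With the tool pointing down it reaches from about 0.425 to 0.95 m from the base axis. Payload 14.7 kg.
Tool frame: the origin (TCP) lies at the very end of the fingers, on their centre line; the grasp point (between the pads) lies 19 mm behind it (manip.grip_point_offset is the distance from the TCP to the grasp point, in m); x points along the fingers, y is the direction in which the jaws open and shut, and the axes are right-handed (so a half turn about x gives the same grasp; the last joint's range is limited). The gripper opens to 85 mm and grips with 20 to 120 N. Pads are 22 mm wide; open, the fingers measure 114 mm over their backs; the gripper's body (76 mm by 85 mm) begins 54 mm behind the grasp point. The pads swing forward as they close: fully open they stand 13 mm farther back than shut.
Start: joints at [-1.393, 0.48, 1.596, -0, 1.065, -0.047], TCP at [0.145, -0.634, 0.231] pointing down, gripper open.
Joint ranges: [-2.75, 2.75], [-0.82, 2.05], [0.23, 2.67], [-1.56, 4.7], [0.09, 2.69], [-2.92, 2.92]. Speed limits (rad/s): [1.89, 1.89, 2.39, 3.01, 3.01, 3.01].

### API

Orientations are given as a 3x3 rotation matrix whose columns are the frame's x, y, z axes.
In Python, from rig import manip gives the robot as it stands.
- The arm moves only by the shell command python3 -m jog 'ROWS' [FORCE]. ROWS is JSON, a list of rows, each a list of 7 numbers: the turn, a rotation vector about the tool's x, y, z in rad, then the shift along the tool's x, y, z in mm, then the finger opening in mm, from 0 to 85.4. In form: [[ax, ay, az, tx, ty, tz, grip], ...]. A call has 1 to 10 rows; each row is the pose to reach, as a shift and turn from the pose commanded when the call began, along the tool's axes at that moment; what a row does not reach only later rows make up. A row lasts 1/8 s, in which the tool goes at most 62.5 mm and 10.7 degrees, less where a joint would pass 70% of its speed; a pose out of reach is approached as far as the arm can. A call with a gripper value outside its range is refused whole. The fingers move at their own pace and stop on an object; FORCE is the grip in N (left out, the last holds). Time passes only in rows, so rows that repeat a pose let the fingers close. It gives the time, the measured TCP pose, the force and the opening at its end, in the units of the state.
- manip.read_state(): the state, without advancing time (a new reading comes with each control period).
- manip.read_camera(name): name is "scene" or "top" or "wrist"; returns (picture, depth): 480x640x3 uint8, red, green, blue; 480x640 float32, m along the optical axis (not along the pixel's ray), 0 where there is no reading.
- manip.get_calibration(name): a dict with "mtx" (3x3 intrinsics, pixels), "dist_coeffs" ([k1, k2, p1, p2, k3] as OpenCV has them; the pictures are not rectified), "T" (4x4, takes a point from camera to world coordinates); the wrist camera has in their place "tool_from_camera" (4x4, takes a point from camera to tool coordinates, whose origin is the TCP and whose axes are the tool frame's). Camera axes: x right, y up, looking along -z (the intrinsics and any distortion apply to the point x, -y, -z); pixel columns grow to the right and rows downward; lengths in m; the calibration is good to about 2 mm. A picture is of the moment at which its call begins: read the wrist's pose just before it. get_calibration takes no time and is no camera call.
- manip.finish_job(): hands the job in, once; it reports no verdict.
The state is a dict: "time_s": time; "qpos": joint angles; "qvel": joint speeds; "effort": joint torques, N m; "tool_pos": TCP position; "tool_rot": TCP orientation; "contact_force": force on the tool from outside, world axes, zero at the start; "moment": the same for the moment, N m; "width": opening from 0.0 (shut) to 1.0 (fully open).
Only numpy, scipy, OpenCV 4.12 (cv2) and the standard library are available. Lean on these libraries where they do the work, as an engineer would, in place of code of your own. Each camera call takes 0.05 s, during which the arm holds its last target.

## Working session

There is one attempt and no reset: what is moved stays moved. The work goes in short steps, Python scripts to look and compute and a shell command to move; the robot and the scene stay as the last step left them, time stands still between calls to the robot, and variables do not carry over. Pictures are saved under pics/ and viewed, and the job is handed in when it is done.

```bash
mkdir -p pics; ls
python3 - <<'E'
from rig import manip
import cv2,numpy as np
s=manip.read_state();print(s)
for n in("scene","top"):
    p,d=manip.read_camera(n);cv2.imwrite(f"pics/{n}0.png",p[:,:,::-1]);np.save(f"pics/{n}0.npy",d)
    print(n,manip.get_calibration(n))
E
```

```text
pics
{'time_s': 0.0, 'qpos': array([-1.39259981e+00,  4.80836841e-01,  1.59687265e+00, -1.06929724e-06,
        1.06509717e+00, -4.65762199e-02]), 'qvel': array([ 0.00028461,  0.00162204, -0.0001501 , -0.00101236,  0.00019433,
       -0.00036686]), 'effort': array([ 4.06833264e-03, -9.50633454e+01, -4.30162489e+01,  2.63917755e-04,
        1.23567710e-02,  5.74265619e-05]), 'tool_pos': array([ 0.14483711, -0.63323463,  0.2306696 ]), 'tool_rot': array([[-2.16108950e-04,  2.22885191e-01, -9.74844677e-01],
       [ 1.19461498e-03, -9.74843947e-01, -2.22885289e-01],
       [-9.99999263e-01, -1.21273156e-03, -5.55894871e-05]]), 'contact_force': array([ 0.05114537,  0.46285446, -0.41357935]), 'moment': array([-0.02827465,  0.02350126,  0.01239475]), 'width': 0.9947545694142285}
scene {'mtx': array([[526.07275256,   0.        , 322.63512564],
       [  0.        , 526.07275256, 246.92341678],
       [  0.        ,   0.        ,   1.        ]]), 'dist_coeffs': array([-0.0433668,  0.       ,  0.       ,  0.       ,  0.       ]), 'T': array([[-0.38368358, -0.49399375,  0.78022887,  1.30614036],
       [ 0.92338186, -0.21653907,  0.31698072,  0.20387306],
       [ 0.01236354,  0.84206948,  0.53922735,  0.53313942],
       [ 0.        ,  0.        ,  0.        ,  1.        ]])}
top {'mtx': array([[500.44572022,   0.        , 313.37613642],
       [  0.        , 500.44572022, 234.38936337],
       [  0.        ,   0.        ,   1.        ]]), 'dist_coeffs': array([-0.08389736,  0.        ,  0.        ,  0.        ,  0.        ]), 'T': array([[-0.00250214,  0.98972156, -0.14298589,  0.50363973],
       [-0.99992831, -0.00415055, -0.01123138, -0.07784169],
       [-0.01170941,  0.14294753,  0.989661  ,  0.93589779],
       [ 0.        ,  0.        ,  0.        ,  1.        ]])}
```

View pics/scene0.png

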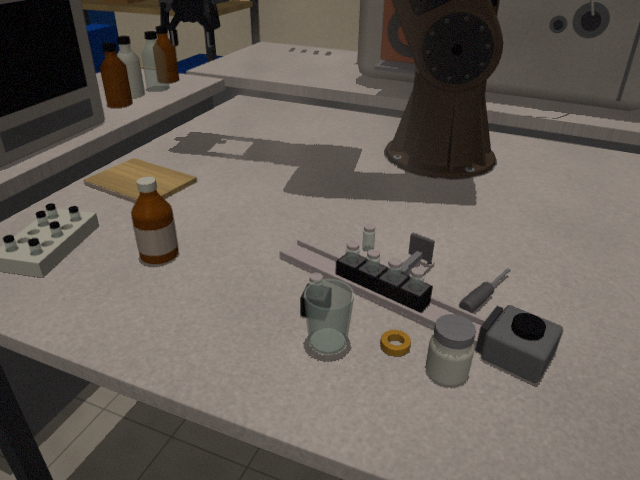

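View pics/top0.png

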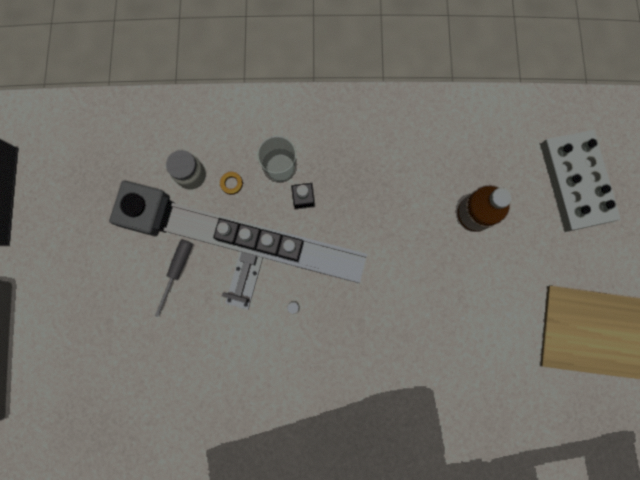

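The top view shows the end stop at about (168,217), the carriers from (226,229) to (289,246) and the rail's open end at about (363,268). The bolt tab is at about (236,298), the lone vial at (293,307), the driver at (180,262) and the spare carrier at (303,195).

```bash
cat > h.py <<'E'
import numpy as np,cv2
from rig import manip
def world(name,d,uv,z=None,T=None):
    c=manip.get_calibration(name)
    uv=np.atleast_2d(np.array(uv,float))
    n=cv2.undistortPoints(uv[:,None],c["mtx"],c["dist_coeffs"])[:,0]
    ray=np.c_[n[:,0],-n[:,1],-np.ones(len(n))]
    T=c["T"] if T is None else T
    if z is not None:
        r=ray@T[:3,:3].T; t=(z-T[2,3])/r[:,2]; return T[:3,3]+r*t[:,None]
    dd=d[uv[:,1].astype(int),uv[:,0].astype(int)]
    return (ray*dd[:,None])@T[:3,:3].T+T[:3,3]
E
python3 - <<'E'
from h import *
p=cv2.imread("pics/top0.png");d=np.load("pics/top0.npy")
c=p[150:330,100:380];cv2.imwrite("pics/c.png",cv2.resize(c,None,fx=2.8,fy=2.8,interpolation=cv2.INTER_CUBIC))
vv,uu=np.mgrid[0:480,0:640];uv=np.c_[uu.ravel(),vv.ravel()]
P=world("top",d,uv).reshape(480,640,3);np.save("pics/P.npy",P)
z=P[...,2]
print("bench",np.median(z[330:400,100:200]))
m=np.clip(z*255/0.1,0,255).astype(np.uint8)[150:330,100:380]
cv2.imwrite("pics/z.png",cv2.resize(cv2.applyColorMap(m,2),None,fx=2.8,fy=2.8,interpolation=cv2.INTER_NEAREST))
E
```

```text
bench -0.0005642636102200504
```

View pics/c.png

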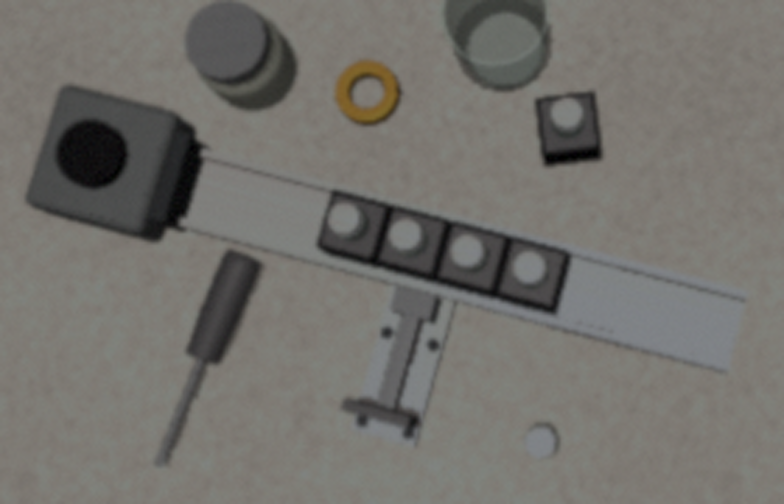

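View pics/z.png

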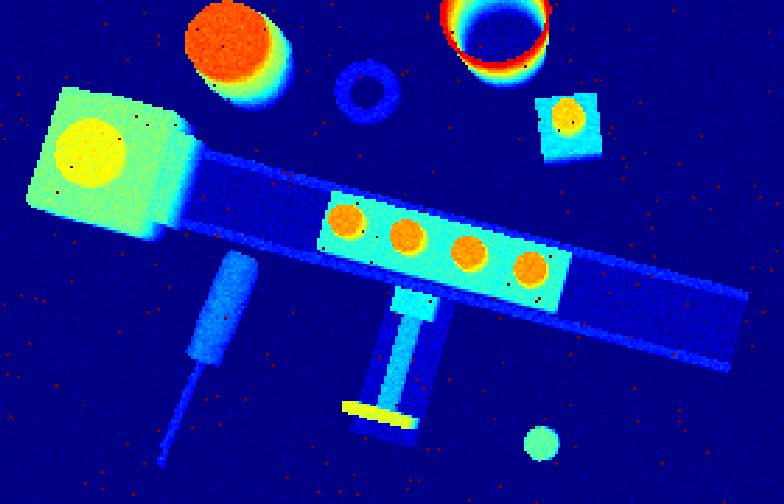

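The depth map separates the parts by height clearly: carrier tops, walls, tab and vial. I'll fit each one.

Run:
```python
from h import *
P=np.load("pics/P.npy")
def blob(u0,u1,v0,v1,z0,z1):
    Q=P[v0:v1,u0:u1].reshape(-1,3);return Q[(Q[:,2]>z0)&(Q[:,2]<z1)]
def c(x,y):return int(100+x/2.8),int(150+y/2.8)
# row top plates
u0,v0=c(310,180);u1,v1=c(580,320)
R=blob(u0,u1,v0,v1,.036,.048)
r=cv2.minAreaRect((R[:,:2]*1000).astype(np.float32));print("row",r,R[:,2].mean())
print(cv2.boxPoints(r))
# floor (axis estimate), walls
u0,v0=c(190,140);u1,v1=c(760,380)
W=blob(u0,u1,v0,v1,.0115,.020)
rw=cv2.minAreaRect((W[:,:2]*1000).astype(np.float32));print("walls",rw)
x,y=W[:,0],W[:,1]
# two-line fit: assign by side of center
ang=None
A=np.c_[x,y]; 
th=np.deg2rad(rw[2]); 
d=cv2.boxPoints(rw);e=max([d[1]-d[0],d[2]-d[1]],key=np.linalg.norm);e/=np.linalg.norm(e);e*=np.sign(e[1])
for it in range(5):
    n=np.array([e[1],-e[0]]); 
    s=A@n; mid=(np.percentile(s,2)+np.percentile(s,98))/2
    M=np.c_[A@e, s>mid, s<=mid]
    k=np.linalg.lstsq(M,s,rcond=None)[0]; e=e+k[0]*n;e/=np.linalg.norm(e)
n=np.array([e[1],-e[0]]);s=A@n
print("dir y",e,"x",n,"walls s",k[1:], "mid mm",1000*(k[1]+k[2])/2,"sep",1000*(k[1]-k[2]))
t=A@e;print("wall t range",np.percentile(t,[.2,99.8])*1000)
cm=R[:,:2]@e; print("row t",np.percentile(cm,[.5,99.5])*1000,"s",np.percentile(R[:,:2]@n,[.5,99.5])*1000)
u0,v0=c(335,390);u1,v1=c(425,435)
T=blob(u0,u1,v0,v1,.052,.066)
print("tab t",np.percentile(T[:,:2]@e,[1,99])*1000,"s",np.percentile(T[:,:2]@n,[1,99])*1000,T[:,2].mean(),T.mean(0),len(T))
u0,v0=c(150,140);u1,v1=c(205,245)
E=blob(u0,u1,v0,v1,.040,.052);print("stop t",np.percentile(E[:,:2]@e,[1,99])*1000,"s",np.percentile(E[:,:2]@n,[1,99])*1000)
u0,v0=c(520,420);u1,v1=c(565,465);V=blob(u0,u1,v0,v1,.04,.052);print("vial",V.mean(0),V[:,:2].mean(0)@e*1000,V[:,:2].mean(0)@n*1000)
u0,v0=c(150,245);u1,v1=c(260,470);V=blob(u0,u1,v0,v1,.008,.04);print("driver t",np.percentile(V[:,:2]@e,[1,99])*1000,"s",np.percentile(V[:,:2]@n,[1,99])*1000, V[:,2].max())
u0,v0=c(530,90);u1,v1=c(610,165);V=blob(u0,u1,v0,v1,.036,.046);print("spare t",np.percentile(V[:,:2]@e,[1,99])*1000,"s",np.percentile(V[:,:2]@n,[1,99])*1000)
u0,v0=c(390,285);u1,v1=c(440,320);V=blob(u0,u1,v0,v1,.034,.042);print("guide t",np.percentile(V[:,:2]@e,[1,99])*1000,"s",np.percentile(V[:,:2]@n,[1,99])*1000)
s=manip.read_state();print(s["tool_pos"][:2]@e*1000,s["tool_pos"][:2]@n*1000)
```

```text
row ((613.0371704101562, 36.8138427734375), (161.18345642089844, 66.112060546875), 75.1737289428711) 0.04135034147500135
[[560.45917  -32.636005]
 [624.37006  -49.553356]
 [665.6152   106.26369 ]
 [601.7043   123.181046]]
walls ((624.6783447265625, 21.140838623046875), (156.44833374023438, 374.95538330078125), 0.5288366079330444)
dir y [0.12348519 0.99234642] x [ 0.99234642 -0.12348519] walls s [0.63114452 0.57376214] mid mm 602.4533288322287 sep 57.38237465763984
wall t range [-89.02757106 289.30933852]
row t [ 30.33006189 190.17989021] s [573.27846892 644.6588437 ]
tab t [113.64817624 156.30262985] s [501.17033461 512.44622606] 0.059351618505837866 [0.51971927 0.07137604 0.05935162] 117
stop t [285.88148174 309.77292987] s [613.34678049 666.52327531]
vial [ 0.50146423 -0.03062553  0.04645789] 31.532271604675227 501.40803212847527
driver t [236.31638913 280.76292442] s [458.67823868 599.84292467] 0.028601033373866547
spare t [17.73844987 62.67087984] s [688.88026535 730.98837362]
guide t [111.03141955 138.93909019] s [571.77690183 589.07817224]
-610.5407637757769 221.947985901559
```

```bash
cat > fit.py <<'E'
from h import *
P=np.load("pics/P.npy").reshape(-1,3)
P=P[np.isfinite(P).all(1)]
e=np.array([.2559,.9667]);e/=np.linalg.norm(e)
A=P[(P[:,2]>.012)&(P[:,2]<.0195)][:,:2]
c0=np.array([.624,.021])
mid=None
F=P[(P[:,2]>.037)&(P[:,2]<.046)][:,:2]
n=np.array([e[1],-e[0]])
m=(abs((F-[.613,.037])@e)<.09)&(abs((F-[.62,.037])@n)<.04)
mid=np.median(F[m]@n)
for it in range(15):
    n=np.array([e[1],-e[0]]); s=A@n-mid;t=A@e
    w=.0245; sel=(abs(abs(s)-w)<(.008 if it<5 else .005))&(abs(t-np.array(c0)@e)<.21)
    M=np.c_[t[sel],s[sel]>0,s[sel]<=0]
    k=np.linalg.lstsq(M,s[sel],rcond=None)[0]
    tm=t[sel].mean(); 
    e=e+k[0]*n;e/=np.linalg.norm(e)
    n=np.array([e[1],-e[0]]);s2=A[sel]@n
    up=s2>np.median(s2); mid=(s2[s2>mid].mean()+s2[s2<=mid].mean())/2
sep=s2[s2>mid].mean()-s2[s2<=mid].mean()
print("e",e,"n",n,"mid",mid,"sep",sep,sel.sum(), "t",np.percentile(A[sel]@e,[.3,99.7]))
def rng(name,z0,z1,ts,ss):
    B=P[(P[:,2]>z0)&(P[:,2]<z1)];t=B[:,:2]@e;s=B[:,:2]@n-mid
    q=(t>ts[0])&(t<ts[1])&(s>ss[0])&(s<ss[1])
    print(name,q.sum(),"t",np.percentile(t[q],[1,50,99]).round(4),"s",np.percentile(s[q],[1,50,99]).round(4),"z",np.median(B[q,2]).round(4))
    return t[q],s[q]
rng("floor",.003,.009,(0,.5),(-.018,.018))
rng("floorneg",.003,.009,(-.5,.1),(-.018,.018))
rng("row",.036,.046,(.05,.30),(-.022,.022))
rng("stop",.040,.051,(.28,.5),(-.04,.04))
rng("house",.056,.067,(.28,.5),(-.06,.06))
rng("tab",.052,.066,(.1,.3),(-.14,-.05))
rng("guide",.034,.042,(.1,.3),(-.065,-.022))
rng("vial",.042,.051,(0,.15),(-.14,-.05))
rng("driver",.008,.04,(.22,.45),(-.17,-.03))
rng("spare",.036,.046,(.0,.3),(.04,.14))
rng("caps",.06,.075,(.0,.3),(-.03,.03))
E
python3 fit.py
```

```text
e [0.25972598 0.96568236] n [ 0.96568236 -0.25972598] mid 0.59551866509611 sep 0.049252363200094185 1280 t [-0.00357676  0.37515499]
floor 1902 t [0.0019 0.1    0.3739] s [-0.0176 -0.0001  0.0176] z 0.0056
floorneg 1164 t [-0.4812  0.0386  0.0986] s [-0.0176 -0.0001  0.0176] z 0.0057
row 1368 t [0.1152 0.1931 0.274 ] s [-0.0201 -0.0035  0.0195] z 0.0416
stop 1390 t [0.375  0.4087 0.4685] s [-0.0394 -0.0029  0.0394] z 0.0485
house 489 t [0.4089 0.4301 0.4523] s [-0.0206 -0.      0.0208] z 0.0613
tab 117 t [0.1825 0.2043 0.2254] s [-0.1161 -0.1121 -0.1083] z 0.0593
guide 137 t [0.1908 0.2042 0.2176] s [-0.0534 -0.0383 -0.0303] z 0.0374
vial 104 t [0.0913 0.1007 0.1101] s [-0.1122 -0.1034 -0.094 ] z 0.0467
driver 811 t [0.2208 0.33   0.4261] s [-0.1656 -0.0762 -0.0305] z 0.021
spare 154 t [0.1148 0.1413 0.2224] s [0.0798 0.0983 0.1386] z 0.0373
caps 492 t [0.1246 0.2053 0.2637] s [-0.0106 -0.0011  0.0092] z 0.072
```

The fits agree with each other. From the tab, rail y = t − 0.195, and that predicts both the stop face (0.375) and the open end (−0.005) correctly. The wall spacing is 49.25 mm against 49 mm expected. The row's tail is at rail y ≈ −80.5 mm and has to travel about 100 mm. The tab's outer face is at s = −116 mm, so the gate is at about 0. Next I'll work out the approach.

```bash
cat > g.py <<'E'
from h import *
from scipy.spatial.transform import Rotation as Ro
e=np.array([0.25972598,0.96568236,0]);n=np.array([0.96568236,-0.25972598,0]);T0=.195;MID=.5955
def pt(x,y,z): return e*(y+T0)+n*(x+MID)+[0,0,z]
def railpos(p): return np.array([p@n-MID,p@e-T0,p[2]])
R0=np.c_[[0,0,-1],n,-e]
def rel(pos,R):
    s=manip.read_state();Rt=s["tool_rot"]
    return Ro.from_matrix(Rt.T@R).as_rotvec().round(4),(1000*Rt.T@(pos-s["tool_pos"])).round(1)
E
python3 - <<'E'
from g import *
print(pt(0,-.125,.15),rel(pt(0,-.125,.15),R0@Ro.from_euler('y',5,degrees=True).as_matrix()))
print(rel(pt(0,-.125,.23),R0@Ro.from_euler('y',5,degrees=True).as_matrix()))
P=np.load("pics/P.npy");print("reagent",np.nanmedian(P[200:230,460:500].reshape(-1,3),0), P[190:200,495:505].reshape(-1,3).mean(0))
E
```

```text
[ 0.59324466 -0.08706906  0.15      ] (array([-1.0826,  0.0779, -0.0463]), array([  81.2, -432.4, -558.9]))
(array([-1.0826,  0.0779, -0.0463]), array([   1.2, -432.5, -558.9]))
reagent [ 0.65945336 -0.35496238  0.09186076] [ 0.68119967 -0.37041129  0.14980947]
```

```bash
python3 -m jog '[[-1.0826,0.0779,-0.0463,1,-432,-559,0],[-1.0826,0.0779,-0.0463,1,-432,-559,0],[-1.0826,0.0779,-0.0463,1,-432,-559,0],[-1.0826,0.0779,-0.0463,1,-432,-559,0],[-1.0826,0.0779,-0.0463,1,-432,-559,0],[-1.0826,0.0779,-0.0463,1,-432,-559,0],[-1.0826,0.0779,-0.0463,1,-432,-559,0],[-1.0826,0.0779,-0.0463,1,-432,-559,0],[-1.0826,0.0779,-0.0463,1,-432,-559,0],[-1.0826,0.0779,-0.0463,1,-432,-559,0]]'
python3 - <<'E'
from g import *
print(rel(pt(0,-.125,.15),R0@Ro.from_euler('y',5,degrees=True).as_matrix()))
E
```

```text
time_s: 1.35
tool_pos: [0.5428, -0.149, 0.2303]
tool_rot: [[0.023, 0.966, -0.259], [0.083, -0.26, -0.962], [-0.996, 0.0, -0.086]]
contact_force: [1.2, -1.1, -0.2]
width: -0.002
(array([ 0.0001,  0.001 , -0.0003]), array([ 86.3,  32.6, -65.7]))
```

```bash
python3 -m jog '[[0,0,0,30,33,-66,0],[0,0,0,60,33,-66,0],[0,0,0,86,33,-66,0],[0,0,0,86,33,-66,0],[0,0,0,86,33,-66,0]]'
python3 - <<'E'
from g import *
p,d=manip.read_camera("wrist");cv2.imwrite("pics/w1.png",p[:,:,::-1])
p,d=manip.read_camera("scene");cv2.imwrite("pics/s1.png",p[:,:,::-1])
s=manip.read_state();print(railpos(s["tool_pos"]),s["contact_force"])
print(rel(pt(0,-.105,.012),R0@Ro.from_euler('y',5,degrees=True).as_matrix()))
E
```

```text
time_s: 1.98
tool_pos: [0.593, -0.0892, 0.1513]
tool_rot: [[0.023, 0.966, -0.259], [0.083, -0.26, -0.962], [-0.996, 0.001, -0.086]]
contact_force: [0.3, -0.9, 0.2]
width: -0.002
[ 0.00066851 -0.1271771   0.15175803] [ 0.36688791 -0.23860343 -0.38982231]
(array([-0.0004,  0.001 , -0.0024]), array([141.1,  -1. , -10. ]))
```

View pics/w1.png

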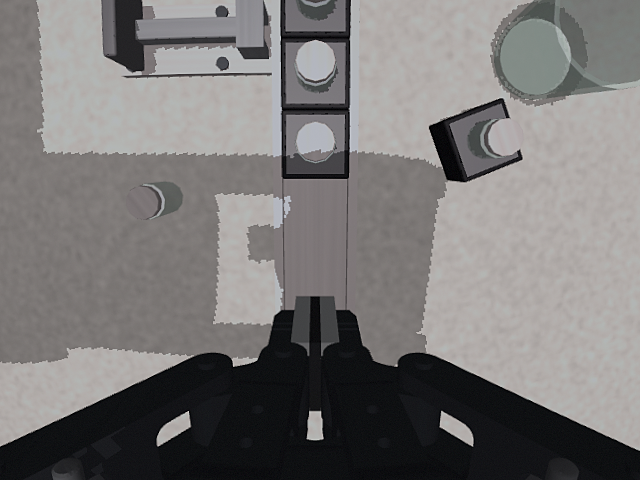

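View pics/s1.png

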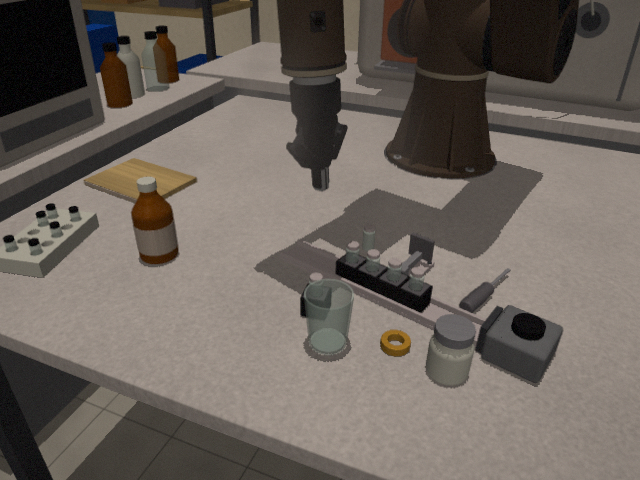

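The wrist view shows the closed fingertips at about (315,300), centred on the channel (columns 283–348), with carrier 4's tail face at row 178. I'll lower into the channel behind the tail.

```bash
python3 -m jog '[[0,0,0,40,-1,0,0],[0,0,0,80,-1,0,0],[0,0,0,110,-1,0,0],[0,0,0,128,-1,-4,0],[0,0,0,138,-1,-4,0],[0,0,0,138,-1,-4,0],[0,0,0,138,-1,-4,0]]'
python3 - <<'E'
from g import *
p,d=manip.read_camera("wrist");cv2.imwrite("pics/w2.png",p[:,:,::-1])
s=manip.read_state();print(railpos(s["tool_pos"]),s["contact_force"])
print(s["tool_rot"].T@e, s["tool_rot"].T@[0,0,1])
E
```

```text
time_s: 2.95
tool_pos: [0.5966, -0.0734, 0.0143]
tool_rot: [[0.024, 0.966, -0.259], [0.083, -0.26, -0.962], [-0.996, 0.002, -0.086]]
contact_force: [-0.6, -0.6, -0.3]
width: -0.001
[-0.00033755 -0.11096418  0.01424856] [ 0.67714998  0.84562254 -0.05191839]
[ 8.62125386e-02 -6.62757463e-05 -9.96276768e-01] [-0.99627497  0.00189616 -0.08621251]
```

View pics/w2.png

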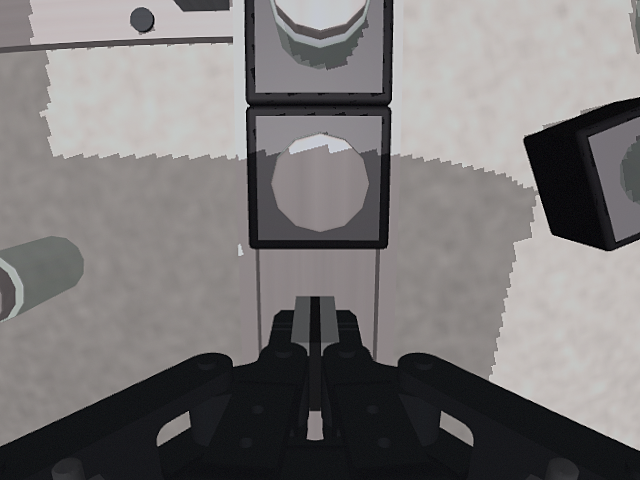

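The tips are clear of the channel floor and centred, with about 19 mm to the tail face. I'll creep into contact and then push at about 24 mm/s.

```bash
python3 -m jog '[[0,0,0,0.4,0,-5,0],[0,0,0,0.9,0,-10,0],[0,0,0,1.2,0,-14,0],[0,0,0,1.4,0,-16,0],[0,0,0,1.5,0,-18,0],[0,0,0,1.7,0,-20,0],[0,0,0,1.9,0,-22,0],[0,0,0,2.1,0,-24,0],[0,0,0,2.3,0,-27,0],[0,0,0,2.6,0,-30,0]]'
python3 -m jog '[[0,0,0,0.3,0,-3,0],[0,0,0,0.5,0,-6,0],[0,0,0,0.8,0,-9,0],[0,0,0,1.0,0,-12,0],[0,0,0,1.3,0,-15,0],[0,0,0,1.6,0,-18,0],[0,0,0,1.8,0,-21,0],[0,0,0,2.1,0,-24,0],[0,0,0,2.3,0,-27,0],[0,0,0,2.6,0,-30,0]]'
python3 - <<'E'
from g import *
p,d=manip.read_camera("wrist");cv2.imwrite("pics/w3.png",p[:,:,::-1])
s=manip.read_state();print(railpos(s["tool_pos"]),s["contact_force"]@e)
E
```

```text
time_s: 4.25
tool_pos: [0.6038, -0.044, 0.0133]
tool_rot: [[0.023, 0.966, -0.259], [0.083, -0.26, -0.962], [-0.996, 0.0, -0.086]]
contact_force: [-0.6, -2.7, 1.1]
width: 0.004
time_s: 5.5
tool_pos: [0.6116, -0.0148, 0.0133]
tool_rot: [[0.023, 0.966, -0.259], [0.083, -0.26, -0.962], [-0.996, 0.0, -0.086]]
contact_force: [-0.3, -1.8, 1.0]
width: 0.002
[-0.00103564 -0.05015507  0.01326996] 0.06153650809165843
```

View pics/w3.png

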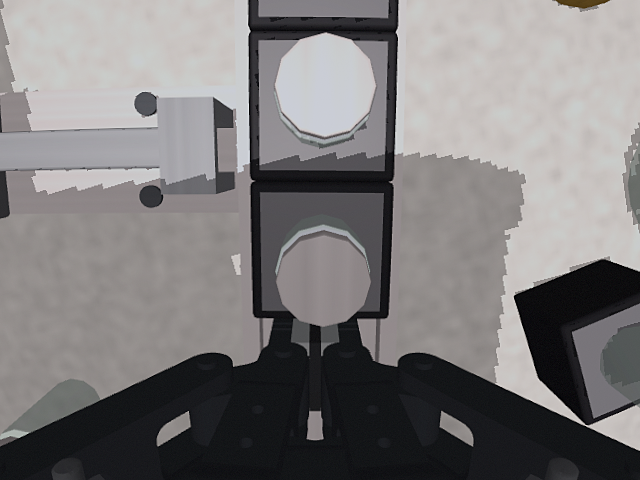

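Contact is made. The row is moving as one train with about 2 N of push, and carrier 4 is level and square. About 59 mm remain.

```bash
python3 -m jog '[[0,0,0,0.3,0,-3,0],[0,0,0,0.5,0,-6,0],[0,0,0,0.8,0,-9,0],[0,0,0,1.0,0,-12,0],[0,0,0,1.3,0,-15,0],[0,0,0,1.6,0,-18,0],[0,0,0,1.8,0,-21,0],[0,0,0,2.1,0,-24,0],[0,0,0,2.3,0,-27,0],[0,0,0,2.6,0,-30,0]]'
python3 -m jog '[[0,0,0,0.3,0,-3,0],[0,0,0,0.5,0,-6,0],[0,0,0,0.8,0,-9,0],[0,0,0,1.0,0,-12,0],[0,0,0,1.3,0,-15,0],[0,0,0,1.6,0,-18,0],[0,0,0,1.8,0,-20,0],[0,0,0,1.9,0,-22,0],[0,0,0,2.0,0,-23,0],[0,0,0,2.1,0,-24,0]]'
python3 - <<'E'
from g import *
p,d=manip.read_camera("wrist");cv2.imwrite("pics/w4.png",p[:,:,::-1])
s=manip.read_state();print(railpos(s["tool_pos"]),s["contact_force"]@e)
E
```

```text
time_s: 6.8
tool_pos: [0.6194, 0.0143, 0.0133]
tool_rot: [[0.023, 0.966, -0.259], [0.083, -0.26, -0.962], [-0.996, 0.0, -0.086]]
contact_force: [-1.0, -1.9, 0.5]
width: 0.001
time_s: 8.05
tool_pos: [0.6257, 0.0374, 0.0133]
tool_rot: [[0.023, 0.966, -0.259], [0.083, -0.26, -0.962], [-0.996, 0.0, -0.086]]
contact_force: [-0.3, -1.5, 0.9]
width: -0.004
[-0.00100154  0.00365532  0.0132441 ] -1.6991755826826431
```

View pics/w4.png

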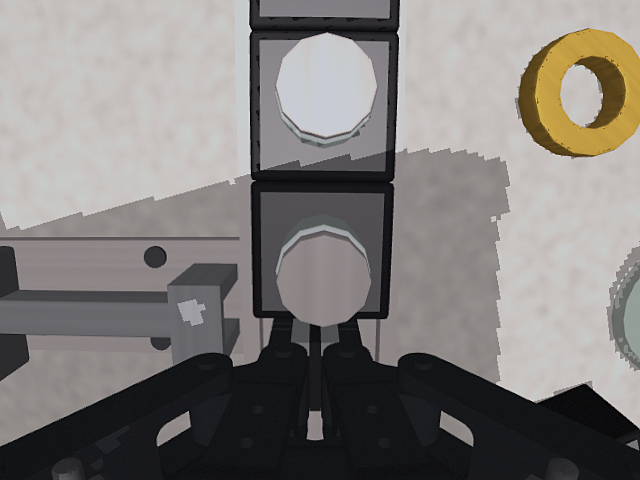

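The train is still moving freely with about 5 mm left. I'll take fine steps and watch the force for contact with the stop.

```bash
python3 -m jog '[[0,0,0,0.1,0,-1,0],[0,0,0,0.2,0,-2,0],[0,0,0,0.3,0,-3,0],[0,0,0,0.3,0,-3.5,0],[0,0,0,0.3,0,-4,0],[0,0,0,0.3,0,-4,0]]'
python3 -m jog '[[0,0,0,0,0,-0.5,0],[0,0,0,0,0,-1,0],[0,0,0,0,0,-1,0]]'
python3 - <<'E'
from g import *
s=manip.read_state();print(railpos(s["tool_pos"]),s["contact_force"]@e)
E
```

```text
time_s: 8.85
tool_pos: [0.6267, 0.0413, 0.0133]
tool_rot: [[0.023, 0.966, -0.259], [0.083, -0.26, -0.962], [-0.996, 0.0, -0.086]]
contact_force: [0.4, -0.8, -0.1]
width: 0.0
time_s: 9.22
tool_pos: [0.6269, 0.0422, 0.0134]
tool_rot: [[0.023, 0.966, -0.259], [0.083, -0.26, -0.962], [-0.996, 0.0, -0.086]]
contact_force: [0.4, -0.7, -0.3]
width: 0.0
[-0.00104324  0.00859038  0.01335215] -0.5666188089226639
```

```bash
python3 -m jog '[[0,0,0,0,0,-0.5,0],[0,0,0,0,0,-1,0],[0,0,0,0,0,-1,0]]'
python3 -m jog '[[0,0,0,0,0,-0.5,0],[0,0,0,0,0,-1,0],[0,0,0,0,0,-1,0]]'
python3 - <<'E'
from g import *
s=manip.read_state();print(railpos(s["tool_pos"]),s["contact_force"]@e)
p,d=manip.read_camera("top");cv2.imwrite("pics/t5.png",p[:,:,::-1]);np.save("pics/t5.npy",d)
cv2.imwrite("pics/t5c.png",cv2.resize(p[150:330,100:380,::-1],None,fx=2.8,fy=2.8,interpolation=cv2.INTER_CUBIC))
E
```

```text
time_s: 9.6
tool_pos: [0.6272, 0.0432, 0.0135]
tool_rot: [[0.023, 0.966, -0.259], [0.083, -0.26, -0.962], [-0.996, 0.0, -0.086]]
contact_force: [-0.3, -0.8, -0.5]
width: -0.002
time_s: 9.98
tool_pos: [0.6274, 0.0439, 0.0135]
tool_rot: [[0.023, 0.966, -0.259], [0.083, -0.26, -0.962], [-0.996, 0.0, -0.086]]
contact_force: [-0.5, -5.2, -1.9]
width: 0.002
[-0.00103585  0.01033169  0.01349757] -5.177869818235454
```

View pics/t5c.png

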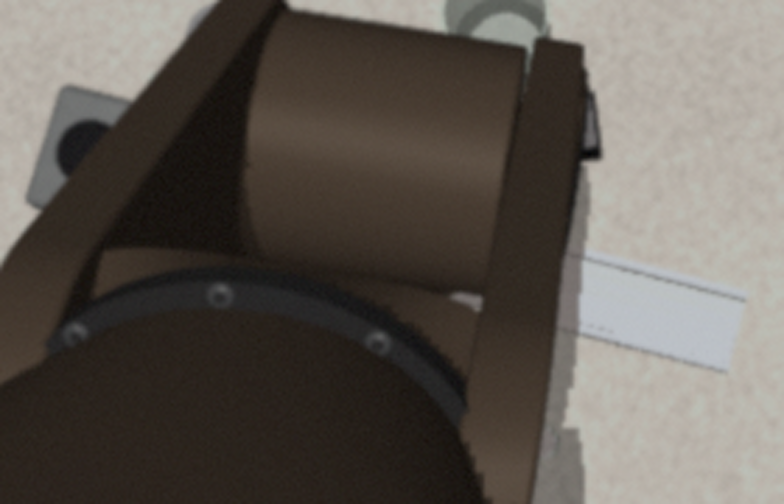

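The top camera is blocked by the arm. The force rose to 5 N about 1 mm past the predicted place, which fits the stop. One more small press should confirm it.

```bash
python3 -m jog '[[0,0,0,0,0,-0.5,0],[0,0,0,0,0,-0.5,0],[0,0,0,0,0,-0.5,0]]'
python3 - <<'E'
from g import *
s=manip.read_state();print(railpos(s["tool_pos"]),s["contact_force"]@e)
p,d=manip.read_camera("scene");cv2.imwrite("pics/s5c.png",cv2.resize(p[200:400,270:570,::-1],None,fx=2.6,fy=2.6,interpolation=cv2.INTER_CUBIC))
E
```

```text
time_s: 10.4
tool_pos: [0.6274, 0.044, 0.0135]
tool_rot: [[0.023, 0.966, -0.259], [0.083, -0.26, -0.962], [-0.996, 0.0, -0.086]]
contact_force: [-1.4, -8.9, -0.8]
width: 0.001
[-0.0010511   0.01046088  0.01351436] -8.981050266244885
```

View pics/s5c.png

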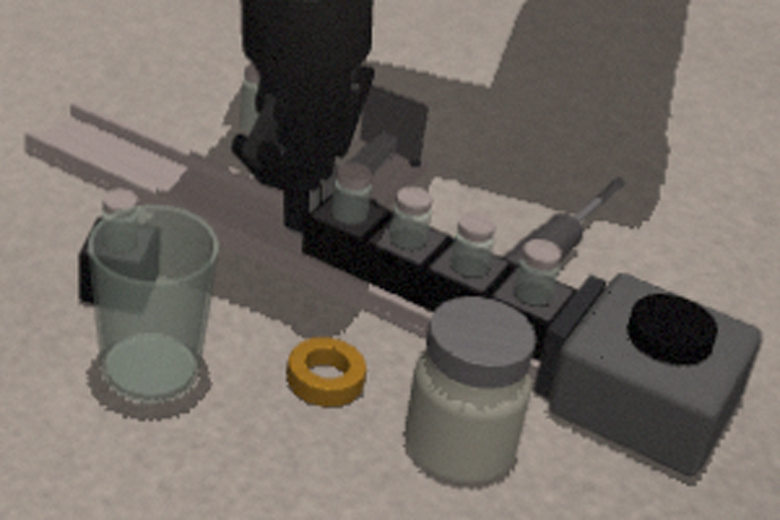

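The force is 9 N with no further movement, so the row is home. The scene picture shows carrier 1 touching the stop at about (565,310) and no gaps. I'll back off, rise and re-measure.

```bash
python3 -m jog '[[0,0,0,0,0,4,0],[0,0,0,-1,0,12,0],[0,0,0,-2,0,22,0],[0,0,0,-3,0,30,0],[0,0,0,-30,0,32,0],[0,0,0,-80,0,34,0],[0,0,0,-130,0,36,0],[0,0,0,-160,0,36,0],[0,0,0,-160,0,36,0]]'
python3 - <<'E'
from g import *
s=manip.read_state();print(railpos(s["tool_pos"]),s["qpos"])
for z in(-1,1):
    R=np.c_[[0,0,-1],z*e,z*n]@Ro.from_euler('y',-z*4,degrees=True).as_matrix()
    print(z,rel(pt(-.165,.009,.15),R))
p,d=manip.read_camera("wrist");cv2.imwrite("pics/w6.png",p[:,:,::-1])
p,d=manip.read_camera("scene");cv2.imwrite("pics/s6c.png",cv2.resize(p[200:400,270:570,::-1],None,fx=2.6,fy=2.6,interpolation=cv2.INTER_CUBIC))
E
```

```text
time_s: 11.58
tool_pos: [0.616, -0.0041, 0.1726]
tool_rot: [[0.027, 0.966, -0.259], [0.083, -0.26, -0.962], [-0.996, 0.005, -0.087]]
contact_force: [0.9, 0.3, 0.4]
width: -0.002
[ 0.00042437 -0.03898707  0.17260191] [-0.10737971  0.48517558  1.75851714  0.11038836  0.88244073  0.08620884]
-1 (array([ 1.5657, -0.0174,  0.1191]), array([  25.9, -165.6,  -45.8]))
1 (array([-1.5725, -0.1192, -0.0174]), array([  25.9, -165.6,  -45.8]))
```

View pics/w6.png

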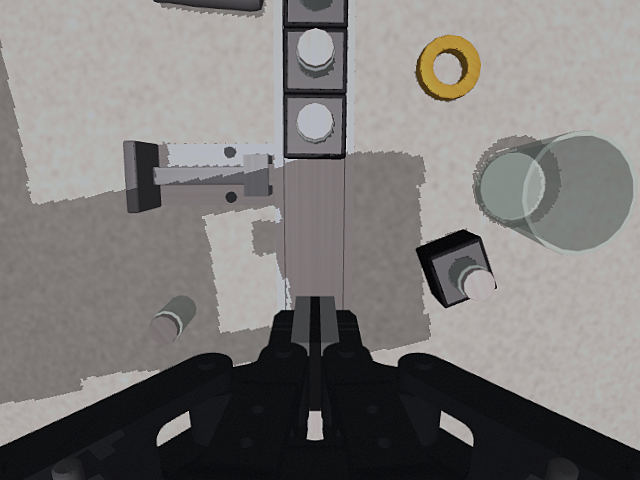

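View pics/s6c.png

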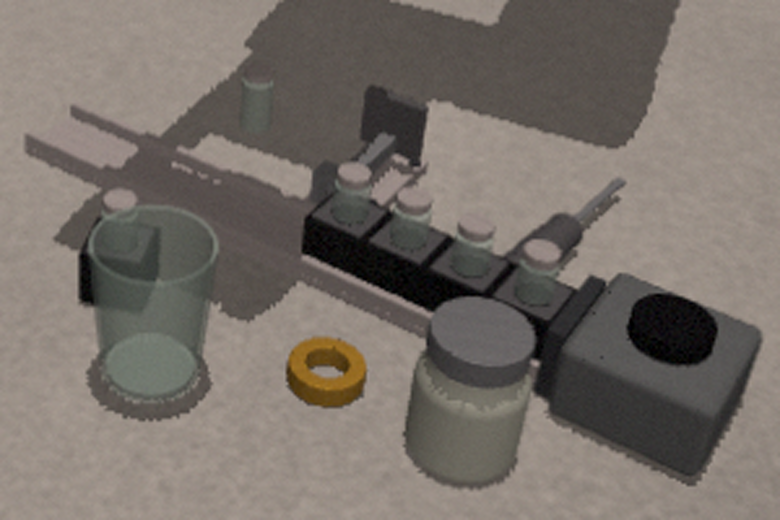

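The row is home and undisturbed, and the bolt is still drawn back (tab at about (140,176) in the wrist view). I'll turn 90° and go behind the tab.

```bash
python3 -m jog '[[1.5657,-0.0174,0.1191,0,-166,-46,0],[1.5657,-0.0174,0.1191,0,-166,-46,0],[1.5657,-0.0174,0.1191,0,-166,-46,0],[1.5657,-0.0174,0.1191,10,-166,-46,0],[1.5657,-0.0174,0.1191,20,-166,-46,0],[1.5657,-0.0174,0.1191,26,-166,-46,0],[1.5657,-0.0174,0.1191,26,-166,-46,0],[1.5657,-0.0174,0.1191,26,-166,-46,0],[1.5657,-0.0174,0.1191,26,-166,-46,0],[1.5657,-0.0174,0.1191,26,-166,-46,0]]'
python3 - <<'E'
from g import *
s=manip.read_state();print(railpos(s["tool_pos"]),s["qpos"])
R=np.c_[[0,0,-1],-e,-n]@Ro.from_euler('y',4,degrees=True).as_matrix()
print(rel(pt(-.150,.009,.028),R))
p,d=manip.read_camera("wrist");cv2.imwrite("pics/w7.png",p[:,:,::-1])
p,d=manip.read_camera("scene");cv2.imwrite("pics/s7.png",p[:,:,::-1])
E
```

```text
time_s: 12.92
tool_pos: [0.4661, 0.0861, 0.1469]
tool_rot: [[0.061, -0.258, -0.964], [-0.018, -0.966, 0.258], [-0.998, 0.001, -0.063]]
contact_force: [-0.7, 1.0, 1.0]
width: -0.003
[-0.16779118  0.00923535  0.14688636] [ 0.13926433  0.33185455  2.12100808 -0.04419777  0.63130053  2.0062495 ]
(array([ 0.0015,  0.0063, -0.0014]), array([ 1.198e+02,  1.000e-01, -1.020e+01]))
```

View pics/w7.png

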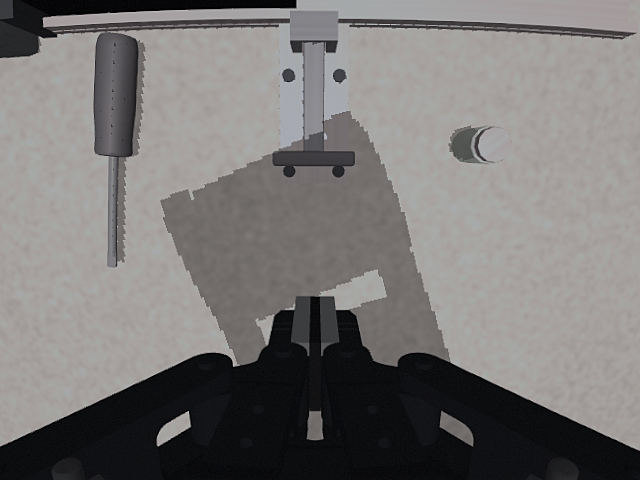

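The wrist view shows the tab (centre column about 314, rows 151–165) straight ahead of the fingertips (column 315), with the driver and lone vial well to the sides. I'll descend behind it.

```bash
python3 -m jog '[[0,0,0,40,0,-5,0],[0,0,0,80,0,-8,0],[0,0,0,110,0,-10,0],[0,0,0,119,0,-10,0],[0,0,0,119,0,-10,0],[0,0,0,119,0,-10,0]]'
python3 - <<'E'
from g import *
s=manip.read_state();print(railpos(s["tool_pos"]),s["contact_force"]@n)
p,d=manip.read_camera("wrist");cv2.imwrite("pics/w8.png",p[:,:,::-1])
print(s["tool_rot"].T@n)
E
```

```text
time_s: 13.78
tool_pos: [0.4844, 0.0816, 0.0308]
tool_rot: [[0.064, -0.259, -0.964], [-0.017, -0.966, 0.258], [-0.998, 0.0, -0.066]]
contact_force: [-1.1, 0.3, 0.0]
width: 0.001
[-0.14888261  0.00957059  0.03077598] -1.092403498685768
[ 6.64751940e-02  9.25389122e-04 -9.97787651e-01]
```

View pics/w8.png

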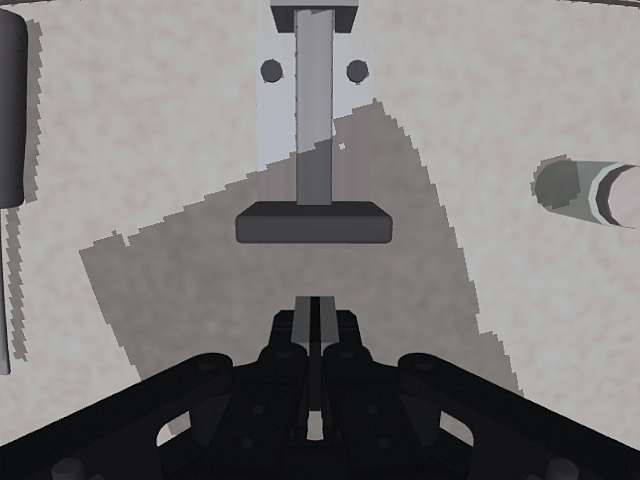

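```bash
python3 -m jog '[[0,0,0,0.4,0,-6,0],[0,0,0,0.8,0,-12,0],[0,0,0,1.2,0,-18,0],[0,0,0,1.4,0,-21,0],[0,0,0,1.6,0,-24,0],[0,0,0,1.8,0,-27,0],[0,0,0,2.0,0,-30,0],[0,0,0,2.2,0,-33,0],[0,0,0,2.5,0,-37,0],[0,0,0,2.7,0,-40,0]]'
python3 -m jog '[[0,0,0,0.3,0,-4,0],[0,0,0,0.5,0,-8,0],[0,0,0,0.8,0,-12,0],[0,0,0,1.1,0,-16,0],[0,0,0,1.3,0,-20,0],[0,0,0,1.6,0,-24,0],[0,0,0,1.9,0,-28,0],[0,0,0,2.1,0,-31,0],[0,0,0,2.2,0,-33,0],[0,0,0,2.3,0,-34,0]]'
python3 - <<'E'
from g import *
s=manip.read_state();print(railpos(s["tool_pos"]),s["contact_force"]@n)
p,d=manip.read_camera("wrist");cv2.imwrite("pics/w9.png",p[:,:,::-1])
E
```

```text
time_s: 15.08
tool_pos: [0.5229, 0.071, 0.0297]
tool_rot: [[0.063, -0.259, -0.964], [-0.018, -0.966, 0.259], [-0.998, 0.001, -0.065]]
contact_force: [-2.0, 0.7, 0.9]
width: 0.001
time_s: 16.32
tool_pos: [0.5556, 0.0622, 0.0296]
tool_rot: [[0.063, -0.259, -0.964], [-0.018, -0.966, 0.259], [-0.998, 0.001, -0.065]]
contact_force: [-2.2, 0.6, 0.5]
width: -0.0
[-0.07508255  0.00941309  0.02962792] -2.2406638029322736
```

View pics/w9.png

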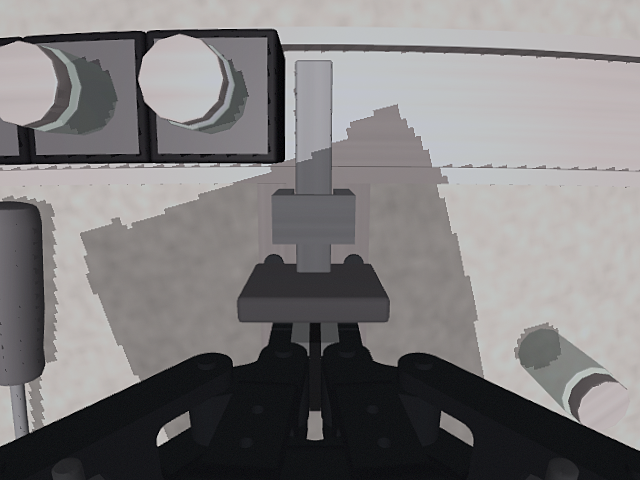

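The blade passes behind carrier 4 with a clear gap (columns 285–296). About 9 mm remain.

```bash
python3 -m jog '[[0,0,0,0.1,0,-2,0],[0,0,0,0.3,0,-4,0],[0,0,0,0.4,0,-6,0],[0,0,0,0.4,0,-7,0],[0,0,0,0.5,0,-8,0],[0,0,0,0.5,0,-8,0]]'
python3 -m jog '[[0,0,0,0,0,-0.5,0],[0,0,0,0,0,-1,0],[0,0,0,0,0,-1,0]]'
python3 -c "
from g import *
s=manip.read_state();print(railpos(s['tool_pos']),s['contact_force']@n)"
```

```text
time_s: 17.12
tool_pos: [0.5635, 0.0602, 0.0297]
tool_rot: [[0.063, -0.259, -0.964], [-0.018, -0.966, 0.259], [-0.998, 0.001, -0.065]]
contact_force: [-1.2, -1.1, -0.0]
width: -0.003
time_s: 17.5
tool_pos: [0.5643, 0.0599, 0.0297]
tool_rot: [[0.063, -0.259, -0.964], [-0.018, -0.966, 0.259], [-0.998, 0.001, -0.065]]
contact_force: [-1.4, 0.2, -0.6]
width: -0.001
[-0.06613069  0.00942977  0.0297028 ] -1.4110868602015731
```

```bash
python3 -m jog '[[0,0,0,0,0,-0.5,0],[0,0,0,0,0,-1,0],[0,0,0,0,0,-1,0]]'
python3 -m jog '[[0,0,0,0,0,-0.5,0],[0,0,0,0,0,-1,0],[0,0,0,0,0,-1,0]]'
python3 -c "
from g import *
s=manip.read_state();print(railpos(s['tool_pos']),s['contact_force']@n)"
```

```text
time_s: 17.88
tool_pos: [0.5645, 0.0598, 0.0296]
tool_rot: [[0.062, -0.259, -0.964], [-0.018, -0.966, 0.259], [-0.998, 0.001, -0.064]]
contact_force: [-5.4, 2.1, 0.6]
width: -0.002
time_s: 18.25
tool_pos: [0.5646, 0.0597, 0.0296]
tool_rot: [[0.06, -0.259, -0.964], [-0.018, -0.966, 0.258], [-0.998, 0.001, -0.063]]
contact_force: [-10.5, 5.2, 4.6]
width: -0.001
[-0.06576302  0.00927777  0.02960251] -11.525190012412452
```

The bolt is against its limit: 11 N with no movement, and the tool at x ≈ −65.8 mm against −66 mm expected. I'll back off and swing clear so the top camera can check.

```bash
python3 -m jog '[[0,0,0,0,0,4,0],[0,0,0,-1,0,12,0],[0,0,0,-2,0,24,0],[0,0,0,-3,0,34,0],[0,0,0,-40,0,38,0],[0,0,0,-90,0,40,0],[0,0,0,-140,0,40,0],[0,0,0,-180,0,40,0],[0,0,0,-180,0,40,0]]'
python3 -m jog '[[0,0,0,0,60,0,0],[0,0,0,0,120,0,0],[0,0,0,0,180,0,0],[0,0,0,0,240,0,0],[0,0,0,0,300,0,0],[0,0,0,0,360,0,0],[0,0,0,0,400,0,0],[0,0,0,0,400,0,0],[0,0,0,0,400,0,0]]'
python3 - <<'E'
from h import *
p,d=manip.read_camera("top");cv2.imwrite("pics/t9c.png",cv2.resize(p[150:330,100:380,::-1],None,fx=2.8,fy=2.8,interpolation=cv2.INTER_CUBIC))
vv,uu=np.mgrid[0:480,0:640];P=world("top",d,np.c_[uu.ravel(),vv.ravel()])
P=P[np.isfinite(P).all(1)]
e=np.array([.25972598,.96568236]);n=np.array([.96568236,-.25972598])
def rng(name,z0,z1,ts,ss):
    B=P[(P[:,2]>z0)&(P[:,2]<z1)];t=B[:,:2]@e-.195;s=B[:,:2]@n-.5955
    q=(t>ts[0])&(t<ts[1])&(s>ss[0])&(s<ss[1])
    print(name,q.sum(),"y",np.percentile(t[q],[1,50,99]).round(4),"x",np.percentile(s[q],[1,50,99]).round(4)) if q.any() else print(name,0)
rng("row",.037,.0445,(-.1,.173),(-.0195,.0195))
rng("tab",.052,.066,(-.05,.06),(-.14,-.03))
rng("blade",.026,.036,(-.0,.016),(-.03,.05))
for i in range(4): rng(f"cap{i+1}",.066,.078,(.14-.04*i,.18-.04*i),(-.03,.03))
rng("vial",.042,.051,(-.15,-.05),(-.14,-.05))
E
```

```text
time_s: 19.38
tool_pos: [0.5175, 0.0732, 0.2098]
tool_rot: [[0.068, -0.259, -0.963], [-0.017, -0.966, 0.258], [-0.998, -0.001, -0.07]]
contact_force: [0.0, -0.2, 0.3]
width: -0.003
time_s: 20.5
tool_pos: [0.4121, -0.3126, 0.2063]
tool_rot: [[0.062, -0.26, -0.964], [-0.016, -0.966, 0.259], [-0.998, -0.0, -0.064]]
contact_force: [0.3, -0.0, -1.0]
width: -0.002
row 1109 y [0.0206 0.0942 0.1707] x [-0.0192 -0.0045  0.0192]
tab 118 y [-0.0127  0.0085  0.0304] x [-0.0562 -0.0525 -0.0484]
blade 191 y [0.003  0.0088 0.0148] x [-0.0291 -0.0039  0.0209]
cap1 110 y [0.1499 0.1587 0.1697] x [-0.008   0.0009  0.0101]
cap2 100 y [0.1105 0.1191 0.128 ] x [-0.0088  0.0008  0.0106]
cap3 110 y [0.0709 0.0804 0.0897] x [-0.0095  0.0001  0.0099]
cap4 112 y [0.0304 0.0395 0.049 ] x [-0.0096  0.      0.0095]
vial 104 y [-0.1037 -0.0942 -0.0851] x [-0.1123 -0.1034 -0.094 ]
```

View pics/t9c.png

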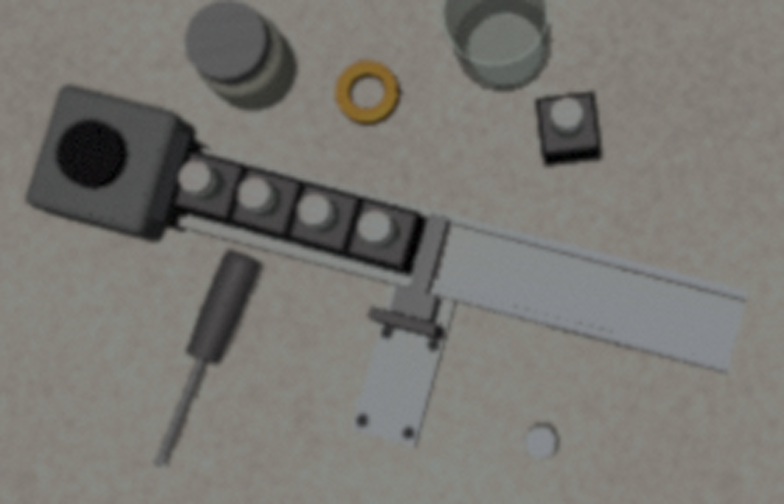

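The top view shows the row closed against the stop, the blade across the channel at about (430,250), and the bystanders where they were. The tab face is at −56 mm (shut) and the row's tail at about 20 mm.

```bash
python3 -c "
from rig import manip
print(manip.finish_job())"
```

```text
the job is handed in; nothing more can be done
None
```

The row is home against the end stop with no visible gaps, and the gate bolt is fully across the channel behind it. I handed the job in at about 20.6 s of the 51 s allowed; no verdict is reported back.

- **Row:** With closed fingertips low on carrier 4, I pushed the train about 100 mm at roughly 24 mm/s. The last press read 9 N with no further movement. The final top-camera depth put the vial centres at rail y = 159, 119, 80 and 39.5 mm, where a closed row would give 160, 120, 80 and 40 mm. The row's tail measured about 20 mm.
- **Gate:** I pushed the thumb tab to its limit, where the force reached 11 N with no movement. The tab face went from x = −116 mm to −56 mm, the full 60 mm, and the blade is clear of carrier 4.
- **Bystanders and arm:** The lone vial measured the same position before and after. The jar, collar, beaker, spare carrier and driver looked unmoved in the final picture. The reagent bottle was outside that crop, so I did not check it at the end, but the arm never touched anything near it. The arm ended well clear of everything at a height of about 0.21 m.

No check failed. The top camera was blocked by the arm when the row reached the stop, so I confirmed that moment by force and the scene camera instead.

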